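# Swing the magnifier lamp over the specimen

## Robot

A 6-joint arm with a two-finger parallel gripper is mounted at the origin on the work surface. World frame = base frame: x ahead of the robot, y to its left, z up, the work surface at z = 0. Lengths are in m, angles in rad, forces in N, time in s.
With the tool pointing down it reaches from about 0.375 to 0.975 m from the base axis. Payload 3.8 kg.
Tool frame: the origin (TCP) lies at the very end of the fingers, on their centre line; the grasp point (between the pads) lies 19 mm behind it; z points along the fingers, y is the line along which they close (so a half turn about z gives the same grasp; the last joint's range is limited). The gripper opens to 85 mm and grips with 20 to 120 N. Pads are 22 mm wide; open, the fingers measure 114 mm over their backs; the gripper's body (76 mm by 85 mm) begins 54 mm behind the grasp point. The pads swing forward as they close: fully open they stand 13 mm farther back than shut.
Start: joints at [1.24, 0.264, 1.604, -0, 1.274, -0.037], TCP at [0.195, 0.646, 0.231] pointing down, gripper open.
Joint ranges: [-2.63, 2.63], [-0.94, 2.18], [0.31, 2.57], [-1.31, 4.45], [0, 2.66], [-2.55, 2.55]. Speed limits (rad/s): [2.57, 2.57, 3.14, 3.14, 3.14, 3.14].

## Interface

Orientations are given as a rotation vector (axis times angle).
In Python, from workcell import read_state, read_camera, calibration, finish_job gives the robot as it stands.
- The arm moves only by the tool step_arm, never from a script. Its argument "commands" is a list of rows, each an object of numbers: "fingers": the gripper's target within -1 to 1 (shut at 1, half-way at 0, fully open at -1); "dx", "dy", "dz": the shift along the tool's x, y, z in m; "roll": the turn about the tool's z in degrees. In form: [{"fingers": .., "dx": .., "dy": .., "dz": .., "roll": ..}, ...]. A call has 1 to 8 rows; each row is the pose to reach, as a shift and turn from the pose commanded when the call began, along the tool's axes at that moment; what a row does not reach only later rows make up. A row lasts 1/8 s, in which the tool goes at most 62.5 mm and 10.7 degrees, less where a joint would pass 70% of its speed; a pose out of reach is approached as far as the arm can. A call with a gripper value outside its range is refused whole. The fingers move at their own pace and stop on an object; "squeeze" is the grip in N (left out, the last holds). Time passes only in rows, so rows that repeat a pose let the fingers close. It gives the time, the measured TCP pose, the force, the opening and the grip force at its end, in the units of the state.
- read_state(): the state, without advancing time (a new reading comes with each control period).
- read_camera(name): name is "side" or "top"; returns (picture, depth): 400x640x3 uint8, blue, green, red; 400x640 float32, m along the optical axis (not along the pixel's ray), 0 where there is no reading.
- calibration(name): a dict with "intrinsics" (3x3 intrinsics, pixels), "k1" (the pictures are not rectified: a ray, as slopes to the right and down, at radius r is drawn at 1 + k1 r^2 times it, then the intrinsics apply), "world_to_cam" (4x4, takes a point from world to camera coordinates). Camera axes: x right, y up, looking along -z (the intrinsics and any distortion apply to the point x, -y, -z); pixel columns grow to the right and rows downward; lengths in m; the calibration is good to about 2 mm. A picture is of the moment at which its call begins. calibration takes no time and is no camera call.
- finish_job(): hands the job in; it is judged then, once.
The state is a dict: "time": time; "q": joint angles; "joint_vel": joint speeds; "joint_torque": joint torques, N m; "tool_pos": TCP position; "tcp_rot": TCP orientation; "wrist_force": force on the tool from outside, world axes, zero at the start; "torque": the same for the moment, N m; "width": opening from 0.0 (shut) to 1.0 (fully open); "grip_force": force on a finger pad.
Only numpy, scipy, OpenCV 4.12 (cv2) and the standard library are available. Lean on these libraries where they do the work, as an engineer would, in place of code of your own. Each camera call takes 0.05 s, during which the arm holds its last target. There are 200 camera calls.

## Task

Swing the desk magnifier round on its heavy foot until its lens is centred over the slide on the wooden specimen block. Its foot should turn on the spot where it stands, flat on the desk: do not lift, tip or drag the magnifier away. Leave the mug and the book where they are, and let go when you are done.

Things in the scene. Friction and masses are not known exactly. Their poses are not given: they have to be found in the camera images.
- lamp: Loose rigid desk magnifier, 0.85 kg. Weighted white foot (110 mm diameter, top at 24 mm), 26 mm column to 82 mm, level white arm 14 mm wide, 62 to 78 mm above the desk, along its own -x to a round lens. A 1-2 N sideways push on the arm near the lens turns it about a point some 10 mm beyond the foot's centre; it stays where left; over 1 N down on the lens tips it. Origin: centre of the foot's underside, z up.
- lens (a point): Centre of the magnifier's lens, 190 mm from the foot's centre along the arm, 70 mm above the desk. Lens and rim: a disc of 90 mm diameter, 16 mm thick. The arm is bare, with open desk beneath, from 55 mm (foot's edge) to 145 mm (rim) from the foot's centre.
- specimen (a point): Middle of the glass slide, 14 mm above the desk, on a fixed wooden block 52 x 80 mm, 12 mm high (16 mm at the two narrow steel clips). It lies left or right of the magnifier, 65 to 87 degrees of swing from the arm's starting direction and 180 to 197 mm from the foot's centre, so the lens passes over it as the magnifier turns.
- notepad: Fixed square pad of white paper, 76 x 76 x 12 mm, on the other side of the magnifier from the specimen block. Not the target. Origin: centre of its underside. (A fixed keyboard and mouse, under 40 mm high, lie beyond the magnifier, over 0.76 m ahead of the robot.)
- mug: Bystander: loose white mug, 82 mm diameter, 92 mm high, handle at its +y, to the left (+y) side. Origin: centre of its underside.
- book: Bystander: loose blue book lying flat, 200 mm (its x) x 135 x 30 mm, to the right (-y) side. Origin: centre of its underside.

How it is judged:
By the outcome, as a careful person would: the job done as asked, in the order asked, and still so for the second after the job is handed in, with the robot touching nothing.
It also fails if it takes over 42 s, if anything falls off the work surface, if the arm or the gripper's body presses on something with over 40 N, if the wrist force passes 120 N, or if a joint passes its speed limit or range.

## Working session

There is one attempt and no reset: what is moved stays moved. The work goes in short steps, Python scripts to look and compute and a tool call to move; the robot and the scene stay as the last step left them, time stands still between calls to the robot, and variables do not carry over. Pictures are saved under pics/ and viewed, at most 10 in all, crops included, and the job is handed in when it is done.

Besides the shell and the picture viewer there is one more tool, called after "Request:" as name([rows], argument=value, ...), one row to a line, values as JSON. step_arm: Moves the arm, as the interface text tells. Its arguments: {"type":"object","properties":{"commands":{"type":"array","items":{"type":"object","properties":{"fingers":{"type":"number"},"dx":{"type":"number"},"dy":{"type":"number"},"dz":{"type":"number"},"roll":{"type":"number"}}}},"squeeze":{"type":"number"}},"required":["commands"]}

```bash
mkdir -p pics
cat > h.py <<'E'
import numpy as np, cv2
from workcell import *
def world(name,depth,pts=None):
    c=calibration(name);K=np.array(c["intrinsics"]);T=np.linalg.inv(np.array(c["world_to_cam"]))
    h,w=depth.shape;v,u=np.mgrid[:h,:w]
    p=np.stack([u,v],-1).reshape(-1,1,2).astype(float)
    n=cv2.undistortPoints(p,K,np.array([c["k1"],0,0,0.])).reshape(h,w,2)
    P=np.stack([n[...,0]*depth,-n[...,1]*depth,-depth],-1)
    return P@T[:3,:3].T+T[:3,3]
E
python3 - <<'E'
from h import *
for n in("top","side"):
    im,d=read_camera(n);cv2.imwrite(f"pics/{n}0.png",im);np.save(n+"0.npy",d);np.save(n+"0w.npy",world(n,d))
    c=calibration(n);print(n,np.linalg.inv(c["world_to_cam"])[:3,3])
print(read_state())
E
```

```text
top [0.45642041 0.00368096 1.10023911]
side [ 0.2936902  -0.88034995  0.91647049]
{'time': 0.1, 'q': array([ 1.24009492e+00,  2.64726447e-01,  1.60528975e+00, -2.55057128e-05,
        1.27369565e+00, -3.68961157e-02]), 'joint_vel': array([ 0.00056722,  0.00041247, -0.00451318,  0.0006921 , -0.00183111,
       -0.00189872]), 'joint_torque': array([ 7.59827026e-05, -5.16708863e+01, -3.68590844e+01, -1.27145081e-04,
        6.33326999e-03, -3.90011428e-05]), 'tool_pos': array([0.19526225, 0.64542423, 0.2300255 ]), 'tcp_rot': array([-0.45978507, -3.10739577,  0.00327937]), 'wrist_force': array([-0.08104359, -0.5574622 , -0.79863347]), 'torque': array([-0.0053951 ,  0.02574354, -0.0988604 ]), 'grip_force': 0.0, 'width': 1.0014523423817594}
```

View pics/top0.png

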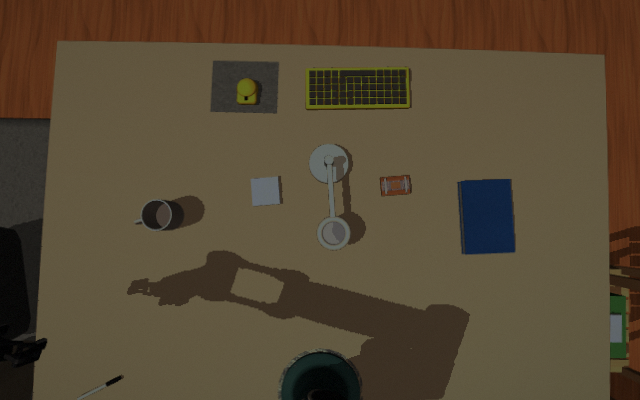

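View pics/side0.png

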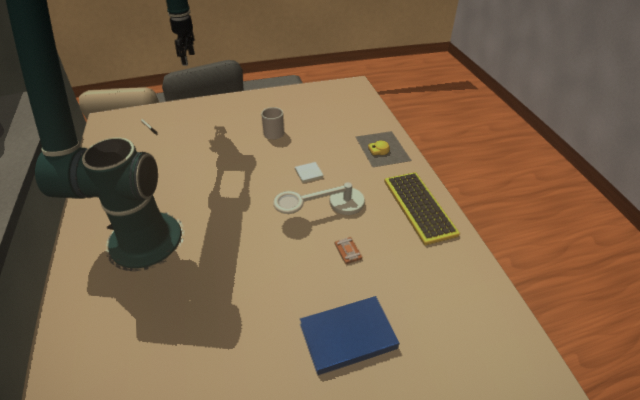

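The top view shows the foot at about (328,164), the lens at (333,233), the specimen block at (395,185) on the right, the notepad at (265,191), the mug at (160,214) and the book at (487,216). The side view agrees. Next I'll measure their positions.

```bash
cat >> h.py <<'E'
def circ(P,r):
    from scipy.optimize import least_squares
    hull=cv2.convexHull(P.astype(np.float32))[:,0]
    (c,R)=cv2.minEnclosingCircle(P.astype(np.float32))
    return np.array(c),R
def measure(name,im,d,roi):
    W=world(name,d); x,y,z=W[...,0],W[...,1],W[...,2]
    m=np.zeros(d.shape,bool);m[roi[1]:roi[3],roi[0]:roi[2]]=1;m&=d>0
    return W,m
def plane(name,pts,z):
    c=calibration(name);K=np.array(c["intrinsics"]);T=np.linalg.inv(np.array(c["world_to_cam"]))
    n=cv2.undistortPoints(np.array(pts,float).reshape(-1,1,2),K,np.array([c["k1"],0,0,0.]))[:,0]
    D=np.c_[n[:,0],-n[:,1],-np.ones(len(n))]@T[:3,:3].T;o=T[:3,3]
    return (o+D*((z-o[2])/D[:,2])[:,None])[:,:2]
E
python3 - <<'E'
from h import *
np.set_printoptions(precision=4,suppress=True)
for n,R in(("top",(295,135,365,260)),("side",(265,175,375,222))):
    im=cv2.imread(f"pics/{n}0.png");d=np.load(n+"0.npy");W,m=measure(n,im,d,R);z=W[...,2]
    print(n,"desk z",np.median(z[m&(abs(z)<.012)]), "z pct",np.percentile(z[m],[1,50,90,99]))
    f=m&(z>.017)&(z<.032);a=m&(z>.05)&(z<.1)
    print("foot pts",f.sum(),circ(W[f][:,:2],0),W[f].mean(0)); print("arm/lens",a.sum())
    A=W[a][:,:2]; far=A[A[:,0]<A[:,0].min()+.089]; print("lens",circ(far,0),far.mean(0))
    col=W[m&(z>.079)&(z<.1)];print("col",len(col),col.mean(0) if len(col) else 0)
# block (orange) in top & side, upper face plane z=.012
for n,R in(("top",(370,165,420,205)),("side",(325,228,372,270))):
    im=cv2.imread(f"pics/{n}0.png");hsv=cv2.cvtColor(im,cv2.COLOR_BGR2HSV)
    cr=im[R[1]:R[3],R[0]:R[2]];cv2.imwrite(f"pics/{n}crop.png",cv2.resize(cr,None,fx=8,fy=8,interpolation=cv2.INTER_CUBIC))
    d=np.load(n+"0.npy");W,m=measure(n,im,d,R)
    k=m&(W[...,2]>.007)&(W[...,2]<.03);P=W[k];print(n,"block",k.sum(),P.mean(0),cv2.minAreaRect(P[:,:2].astype(np.float32)))
d=np.load("top0.npy");im=cv2.imread("pics/top0.png")
for nm,R in(("pad",(245,170,285,212)),("mug",(130,195,190,235)),("book",(450,170,525,262))):
    W,m=measure("top",im,d,R);P=W[m&(W[...,2]>.007)];print(nm,P.min(0),P.max(0))
b=cv2.imread("pics/topcrop.png");s=cv2.imread("pics/sidecrop.png");cv2.imwrite("pics/c.png",np.hstack([b,cv2.resize(s,(376,320))]))
l=cv2.imread("pics/top0.png")[135:260,290:370];cv2.imwrite("pics/l.png",cv2.resize(l,None,fx=4.6,fy=4.6,interpolation=cv2.INTER_CUBIC))
E
```

```text
top desk z -0.0005355883587205845 z pct [-0.005   0.0005  0.0739  0.0801]
foot pts 1047 (array([ 0.6223, -0.0054]), 0.054956454783678055) [ 0.6235 -0.0049  0.0233]
arm/lens 1291
lens (array([ 0.4329, -0.0226]), 0.04475044086575508) [ 0.4332 -0.023 ]
col 164 [ 0.5372 -0.0124  0.0806]
side desk z -2.9683886346498767e-05 z pct [-0.0043  0.0012  0.0737  0.08  ]
foot pts 552 (array([0.5938, 0.0326]), 0.10203215479850769) [ 0.6177 -0.0192  0.0235]
arm/lens 902
lens (array([ 0.4314, -0.0256]), 0.0450720489025116) [ 0.4305 -0.0279]
col 98 [ 0.5354 -0.0171  0.0805]
top block 537 [ 0.567  -0.1905  0.0129] ((0.5631829500198364, -0.19554656744003296), (0.0615728385746479, 0.08903975784778595), 5.020564079284668)
side block 428 [ 0.5643 -0.195   0.0126] ((0.5651500821113586, -0.1915426105260849), (0.05267021432518959, 0.08338406682014465), 5.807682991027832)
pad [0.5014 0.1272 0.0071] [0.581  0.2074 0.0191]
mug [0.426 0.391 0.007] [0.5067 0.5055 0.0963]
book [ 0.3848 -0.5176  0.0071] [ 0.5916 -0.3675  0.0378]
```

View pics/c.png

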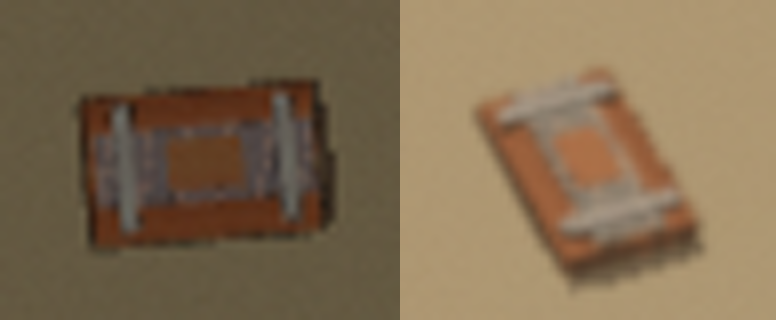

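View pics/l.png

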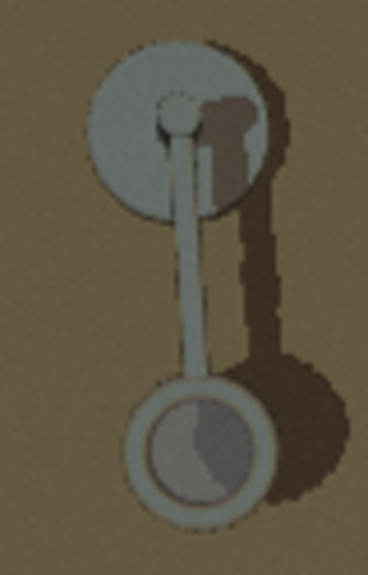

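Both crops show the slide's middle in an amber patch: top image about (395,185), side image about (348,247). The lens and foot are clear too. Planned approach: straddle the arm loosely near the rim, then swing it counterclockwise seen from above. That puts tool y at a bearing of about -85 deg.

```bash
cat >> h.py <<'E'
from scipy.spatial.transform import Rotation as Ro
def rel(goals):
    s=read_state();R=Ro.from_rotvec(s["tcp_rot"]).as_matrix();p=s["tool_pos"]
    yaw=np.degrees(np.arctan2(R[1,1],R[0,1]))
    print("t",round(s["time"],2),"tcp",p.round(4),"yaw",yaw.round(1),"w",round(s["width"],3),"q",s["q"].round(2),"F",s["wrist_force"].round(1))
    for x,y,z,w in goals:
        d=R.T@(np.array([x,y,z])-p); print("dx dy dz roll",d.round(4),round(-(w-yaw),1))
E
python3 - <<'E'
from h import *
np.set_printoptions(precision=4,suppress=True)
print(plane("top",[(395.1,184.8)],.014),plane("side",[(348.3,247.2)],.014))
rel([(.495,-.017,.19,-84.8),(.495,-.017,.05,-84.8)])
E
```

```text
[[ 0.5682 -0.1912]] [[ 0.5687 -0.1881]]
t 0.1 tcp [0.1953 0.6454 0.23  ] yaw 73.2 w 1.001 q [ 1.24  0.26  1.61 -0.    1.27 -0.04] F [-0.1 -0.6 -0.8]
dx dy dz roll [-0.4787 -0.5472  0.0412] 158.0
dx dy dz roll [-0.4787 -0.5469  0.1812] 158.0
```

Request:
step_arm([
  {"fingers":-1,"dx":-0.24,"dy":-0.27,"dz":0.02,"roll":80},
  {"fingers":-1,"dx":-0.24,"dy":-0.27,"dz":0.02,"roll":80},
  {"fingers":-1,"dx":-0.24,"dy":-0.27,"dz":0.02,"roll":80},
  {"fingers":-1,"dx":-0.24,"dy":-0.27,"dz":0.02,"roll":80},
  {"fingers":-1,"dx":-0.24,"dy":-0.27,"dz":0.02,"roll":80},
  {"fingers":-1,"dx":-0.24,"dy":-0.27,"dz":0.02,"roll":80},
  {"fingers":-1,"dx":-0.24,"dy":-0.27,"dz":0.02,"roll":80},
  {"fingers":-1,"dx":-0.24,"dy":-0.27,"dz":0.02,"roll":80},
], squeeze=20)

```text
time: 1.1
tool_pos: [0.3471, 0.317, 0.2109]
tcp_rot: [-2.356, -2.078, 0.001]
wrist_force: [-0.1, 1.0, -0.9]
width: 0.997
grip_force: 0.0
```

```bash
python3 -c "
from h import *
rel([(.495,-.017,.19,-84.8)])"
```

```text
t 1.1 tcp [0.3471 0.317  0.2109] yaw -7.2 w 0.997 q [ 0.69 -0.12  2.05  0.    1.21  0.81] F [-0.1  1.  -0.9]
dx dy dz roll [-0.3129  0.1884  0.0209] 77.6
```

Request:
step_arm([
  {"fingers":-1,"dx":-0.313,"dy":0.188,"dz":0.02,"roll":77.6},
  {"fingers":-1,"dx":-0.313,"dy":0.188,"dz":0.02,"roll":77.6},
  {"fingers":-1,"dx":-0.313,"dy":0.188,"dz":0.02,"roll":77.6},
  {"fingers":-1,"dx":-0.313,"dy":0.188,"dz":0.02,"roll":77.6},
  {"fingers":-1,"dx":-0.313,"dy":0.188,"dz":0.02,"roll":77.6},
  {"fingers":-1,"dx":-0.313,"dy":0.188,"dz":0.02,"roll":77.6},
  {"fingers":-1,"dx":-0.313,"dy":0.188,"dz":0.02,"roll":77.6},
  {"fingers":-1,"dx":-0.313,"dy":0.188,"dz":0.02,"roll":77.6},
])

```text
time: 2.1
tool_pos: [0.4961, -0.0161, 0.1906]
tcp_rot: [-3.138, -0.145, 0.002]
wrist_force: [-0.0, 0.0, -0.3]
width: 1.002
grip_force: 0.0
```

```bash
python3 -c "
from h import *
rel([(.495,-.017,.05,-84.8)])"
```

```text
t 2.1 tcp [ 0.4961 -0.0161  0.1906] yaw -84.7 w 1.002 q [-0.08 -0.05  2.02  0.    1.17  1.4 ] F [-0.   0.  -0.3]
dx dy dz roll [-0.001   0.0008  0.1406] 0.1
```

Request:
step_arm([
  {"fingers":-1,"dx":-0.001,"dy":0.001,"dz":0.05,"roll":0},
  {"fingers":-1,"dx":-0.001,"dy":0.001,"dz":0.09,"roll":0},
  {"fingers":-1,"dx":-0.001,"dy":0.001,"dz":0.12,"roll":0},
  {"fingers":-1,"dx":-0.001,"dy":0.001,"dz":0.141,"roll":0},
  {"fingers":0.3,"dx":-0.001,"dy":0.001,"dz":0.141,"roll":0},
  {"fingers":0.3,"dx":-0.001,"dy":0.001,"dz":0.141,"roll":0},
  {"fingers":0.4,"dx":-0.001,"dy":0.001,"dz":0.141,"roll":0},
  {"fingers":0.4,"dx":-0.001,"dy":0.001,"dz":0.141,"roll":0},
])

```text
time: 3.1
tool_pos: [0.4964, -0.0162, 0.0514]
tcp_rot: [3.138, 0.153, 0.003]
wrist_force: [-0.2, 0.1, 0.5]
width: 0.3
grip_force: 0.0
```

Run:
```python
from h import *
im,d=read_camera("side");cv2.imwrite("pics/s1.png",cv2.resize(im[130:280,220:420],None,fx=4,fy=4,interpolation=cv2.INTER_CUBIC))
rel([])
```

```text
t 3.15 tcp [ 0.4962 -0.0162  0.0512] yaw -84.4 w 0.297 q [-0.08  0.12  2.14 -0.    0.88  1.39] F [-0.1 -0.8  0.4]
```

View pics/s1.png

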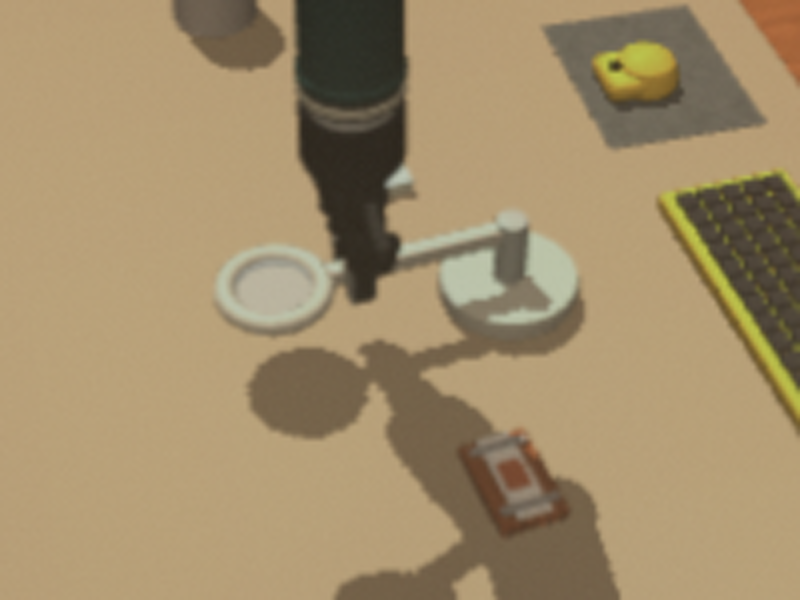

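The fingers straddle the arm just inside the rim, with the lens at crop (273,287) and the slide at (513,475). I'll start the swing now.

```bash
cat >> h.py <<'E'
def arc(P,degs):
    s=read_state();p=s["tool_pos"];z=p[2]
    v=p[:2]-P;R=Ro.from_rotvec(s["tcp_rot"]).as_matrix();yaw=np.degrees(np.arctan2(R[1,1],R[0,1]))
    c,si=np.cos(np.radians(yaw)),np.sin(np.radians(yaw)); ty=np.array([c,si]);tx=np.array([-si,c])*np.sign(np.array([-si,c])@R[:2,0])
    for a in degs:
        t=np.radians(a);q=np.array([[np.cos(t),-np.sin(t)],[np.sin(t),np.cos(t)]])@v-v
        print(a,"dx %.4f dy %.4f roll %.1f"%(q@tx,q@ty,-a))
E
python3 - <<'E'
from h import *
rel([]);arc(np.array([.634,-.0045]),[3,6,9,12,15,18,21,24])
E
```

```text
t 3.15 tcp [ 0.4962 -0.0162  0.0512] yaw -84.4 w 0.297 q [-0.08  0.12  2.14 -0.    0.88  1.39] F [-0.1 -0.8  0.4]
3 dx 0.0001 dy 0.0072 roll -3.0
6 dx 0.0006 dy 0.0145 roll -6.0
9 dx 0.0014 dy 0.0217 roll -9.0
12 dx 0.0027 dy 0.0288 roll -12.0
15 dx 0.0043 dy 0.0358 roll -15.0
18 dx 0.0062 dy 0.0428 roll -18.0
21 dx 0.0086 dy 0.0497 roll -21.0
24 dx 0.0112 dy 0.0564 roll -24.0
```

Request:
step_arm([
  {"fingers":0.4,"dx":0.0,"dy":0.007,"dz":0,"roll":-3},
  {"fingers":0.4,"dx":0.0005,"dy":0.0145,"dz":0,"roll":-6},
  {"fingers":0.4,"dx":0.0015,"dy":0.0215,"dz":0,"roll":-9},
  {"fingers":0.4,"dx":0.0025,"dy":0.029,"dz":0,"roll":-12},
  {"fingers":0.4,"dx":0.0045,"dy":0.036,"dz":0,"roll":-15},
  {"fingers":0.4,"dx":0.006,"dy":0.043,"dz":0,"roll":-18},
  {"fingers":0.4,"dx":0.0085,"dy":0.0495,"dz":0,"roll":-21},
  {"fingers":0.4,"dx":0.011,"dy":0.0565,"dz":0,"roll":-24},
])

```text
time: 4.15
tool_pos: [0.5119, -0.0712, 0.0506]
tcp_rot: [-3.037, -0.804, -0.0]
wrist_force: [-0.0, 0.9, -0.1]
width: 0.299
grip_force: 0.5
```

```bash
cat >> h.py <<'E'
def lamp(tag,view=True):
    # lens from side camera ring + foot from side/top by depth band
    out={}
    for n in("top","side"):
        im,d=read_camera(n);W=world(n,d);x,y,z=W[...,0],W[...,1],W[...,2]
        cv2.imwrite(f"pics/{tag}_{n}.png",im)
        hsv=cv2.cvtColor(im,cv2.COLOR_BGR2HSV)
        f=(d>0)&(z>.018)&(z<.03)&(np.hypot(x-.62,y+.005)<.09)&(hsv[...,1]<75)
        def fit(P,r,c0):
            from scipy.optimize import minimize
            # disc position that contains most points: minimise overshoot outside radius
            o=minimize(lambda c:np.sum(np.clip(np.hypot(*(P-c).T)-r,0,.01)**2)*1e6+1e-3*np.sum(((P-c))**2),c0,method="Nelder-Mead");return o.x
        F=W[f][:,:2];cf=fit(F,.055,F.mean(0))
        l=(d>0)&(z>.055)&(z<.088)&(np.abs(np.hypot(x-cf[0],y-cf[1])-.19)<.045)&(hsv[...,2]>60)&(hsv[...,1]<90)
        L=W[l][:,:2];
        print(n,"foot",cf.round(4),len(F),"lens raw",L.mean(0).round(4),((L.min(0)+L.max(0))/2).round(4),np.ptp(L,axis=0).round(3),len(L))
E
python3 - <<'E'
from h import *
rel([]);lamp("m1")
im=cv2.imread("pics/m1_side.png")[130:280,220:420];im2=cv2.imread("pics/m1_top.png")[120:270,280:430]
cv2.imwrite("pics/m1.png",np.hstack([cv2.resize(im,(533,400)),cv2.resize(im2,(267,267))[:0].reshape(0,267,3) if 0 else cv2.copyMakeBorder(cv2.resize(im2,(267,267)),0,133,0,0,0)]))
E
```

```text
t 4.15 tcp [ 0.5119 -0.0712  0.0506] yaw -60.3 w 0.299 q [-0.19  0.15  2.1   0.    0.89  0.87] F [-0.   0.9 -0.1]
top foot [ 0.622  -0.0057] 900 lens raw [ 0.4464 -0.0946] [ 0.4455 -0.0953] [0.069 0.086] 753
side foot [ 0.6194 -0.0089] 465 lens raw [ 0.4515 -0.1017] [ 0.4521 -0.0995] [0.088 0.09 ] 607
```

View pics/m1.png

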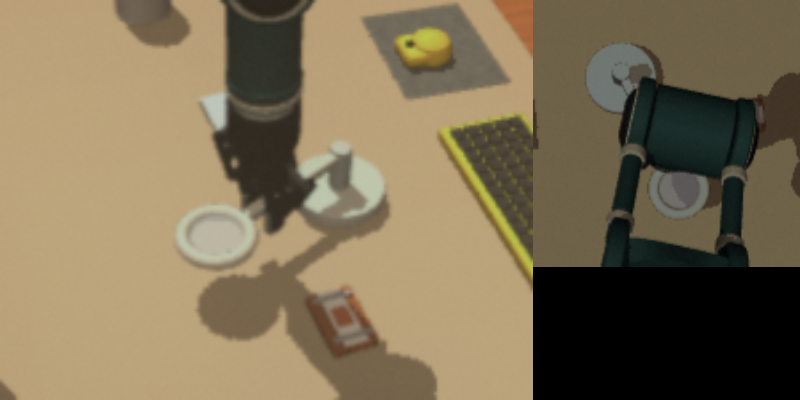

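The lens has swung partway (side crop (216,236)) and the foot has stayed on its spot. Continuing.

Run:
```python
from h import *
arc(np.array([.632,-.005]),[3,6,9,12,15,18,21,24])
```

```text
3 dx 0.0001 dy 0.0072 roll -3.0
6 dx 0.0007 dy 0.0143 roll -6.0
9 dx 0.0015 dy 0.0214 roll -9.0
12 dx 0.0028 dy 0.0285 roll -12.0
15 dx 0.0044 dy 0.0355 roll -15.0
18 dx 0.0064 dy 0.0424 roll -18.0
21 dx 0.0088 dy 0.0491 roll -21.0
24 dx 0.0115 dy 0.0558 roll -24.0
```

Request:
step_arm([
  {"fingers":0.4,"dx":0.0,"dy":0.007,"dz":0,"roll":-3},
  {"fingers":0.4,"dx":0.0005,"dy":0.0145,"dz":0,"roll":-6},
  {"fingers":0.4,"dx":0.0015,"dy":0.0215,"dz":0,"roll":-9},
  {"fingers":0.4,"dx":0.003,"dy":0.0285,"dz":0,"roll":-12},
  {"fingers":0.4,"dx":0.0045,"dy":0.0355,"dz":0,"roll":-15},
  {"fingers":0.4,"dx":0.0065,"dy":0.0425,"dz":0,"roll":-18},
  {"fingers":0.4,"dx":0.009,"dy":0.049,"dz":0,"roll":-21},
  {"fingers":0.4,"dx":0.0115,"dy":0.056,"dz":0,"roll":-24},
])

```text
time: 5.25
tool_pos: [0.5494, -0.114, 0.0504]
tcp_rot: [-2.804, -1.416, 0.001]
wrist_force: [-0.7, 0.7, -0.2]
width: 0.301
grip_force: 0.5
```

Run:
```python
from h import *
rel([]);lamp("m2")
arc(np.array([.630,-.006]),[2,4,6,8,10,12,14,16])
```

```text
t 5.25 tcp [ 0.5494 -0.114   0.0504] yaw -36.4 w 0.301 q [-0.25  0.23  2.01  0.    0.9   0.39] F [-0.7  0.7 -0.2]
top foot [ 0.621  -0.0082] 1034 lens raw [ 0.4965 -0.1613] [ 0.4961 -0.1602] [0.068 0.089] 678
side foot [ 0.6191 -0.0106] 176 lens raw [ 0.5048 -0.1659] [ 0.5053 -0.1627] [0.088 0.088] 667
2 dx 0.0001 dy 0.0047 roll -2.0
4 dx 0.0003 dy 0.0094 roll -4.0
6 dx 0.0008 dy 0.0141 roll -6.0
8 dx 0.0013 dy 0.0188 roll -8.0
10 dx 0.0021 dy 0.0234 roll -10.0
12 dx 0.0030 dy 0.0280 roll -12.0
14 dx 0.0041 dy 0.0326 roll -14.0
16 dx 0.0053 dy 0.0371 roll -16.0
```

Request:
step_arm([
  {"fingers":0.4,"dx":0.0,"dy":0.0045,"dz":0,"roll":-2},
  {"fingers":0.4,"dx":0.0005,"dy":0.0095,"dz":0,"roll":-4},
  {"fingers":0.4,"dx":0.001,"dy":0.014,"dz":0,"roll":-6},
  {"fingers":0.4,"dx":0.0015,"dy":0.019,"dz":0,"roll":-8},
  {"fingers":0.4,"dx":0.002,"dy":0.0235,"dz":0,"roll":-10},
  {"fingers":0.4,"dx":0.003,"dy":0.028,"dz":0,"roll":-12},
  {"fingers":0.4,"dx":0.004,"dy":0.0325,"dz":0,"roll":-14},
  {"fingers":0.4,"dx":0.0055,"dy":0.037,"dz":0,"roll":-16},
])

```text
time: 6.35
tool_pos: [0.5828, -0.1321, 0.0503]
tcp_rot: [2.578, 1.795, -0.001]
wrist_force: [-1.5, 0.2, 0.7]
width: 0.297
grip_force: 0.6
```

Run:
```python
from h import *
rel([]);lamp("m3")
a=cv2.imread("pics/m3_side.png")[150:280,240:400];b=cv2.imread("pics/m3_top.png")[130:230,300:423]
cv2.imwrite("pics/m3.png",np.hstack([cv2.resize(a,(400,325),interpolation=cv2.INTER_CUBIC),cv2.resize(b,(400,325),interpolation=cv2.INTER_CUBIC)]))
arc(np.array([.630,-.006]),[1,2,3,4,5,6,7])
```

```text
t 6.35 tcp [ 0.5828 -0.1321  0.0503] yaw -20.3 w 0.297 q [-0.26  0.29  1.93 -0.    0.92  0.09] F [-1.5  0.2  0.7]
top foot [ 0.621  -0.0097] 1032 lens raw [ 0.5428 -0.1919] [ 0.5438 -0.1912] [0.064 0.085] 602
side foot [ 0.6165 -0.0137] 75 lens raw [ 0.5532 -0.1927] [ 0.5534 -0.1919] [0.088 0.087] 672
1 dx 0.0000 dy 0.0023 roll -1.0
2 dx 0.0001 dy 0.0047 roll -2.0
3 dx 0.0002 dy 0.0070 roll -3.0
4 dx 0.0003 dy 0.0094 roll -4.0
5 dx 0.0005 dy 0.0117 roll -5.0
6 dx 0.0008 dy 0.0141 roll -6.0
7 dx 0.0010 dy 0.0164 roll -7.0
```

View pics/m3.png

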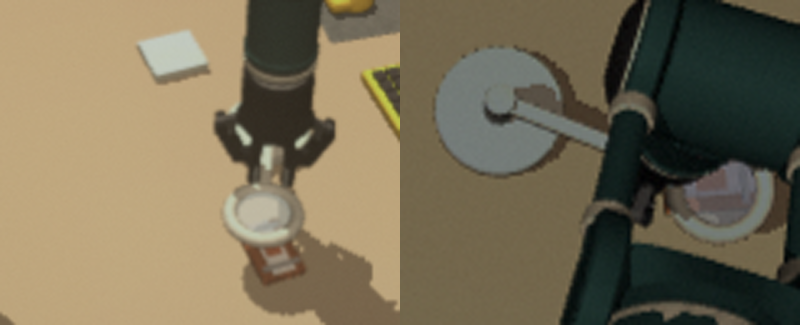

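The lens is now a few degrees short of the slide. I'll push another 4 deg, then open the fingers and rise to check with an unobstructed view.

Request:
step_arm([
  {"fingers":0.4,"dx":0.0,"dy":0.0025,"dz":0,"roll":-1},
  {"fingers":0.4,"dx":0.0,"dy":0.0045,"dz":0,"roll":-2},
  {"fingers":0.4,"dx":0.0,"dy":0.007,"dz":0,"roll":-3},
  {"fingers":0.4,"dx":0.0005,"dy":0.0095,"dz":0,"roll":-4},
  {"fingers":0.4,"dx":0.0005,"dy":0.0095,"dz":0,"roll":-4},
])

```text
time: 7.08
tool_pos: [0.5921, -0.1349, 0.0503]
tcp_rot: [2.516, 1.881, 0.0]
wrist_force: [-1.0, -0.4, 0.7]
width: 0.3
grip_force: 0.1
```

Request:
step_arm([
  {"fingers":0.0,"dx":0,"dy":0,"dz":0,"roll":0},
  {"fingers":-1,"dx":0,"dy":0,"dz":0,"roll":0},
  {"fingers":-1,"dx":0,"dy":0,"dz":0,"roll":0},
  {"fingers":-1,"dx":0,"dy":0,"dz":0,"roll":0},
  {"fingers":-1,"dx":0,"dy":0,"dz":-0.05,"roll":0},
  {"fingers":-1,"dx":0,"dy":0,"dz":-0.1,"roll":0},
  {"fingers":-1,"dx":0,"dy":0,"dz":-0.14,"roll":0},
  {"fingers":-1,"dx":0,"dy":0,"dz":-0.14,"roll":0},
])

```text
time: 8.07
tool_pos: [0.5948, -0.1355, 0.1956]
tcp_rot: [2.51, 1.877, 0.009]
wrist_force: [-0.7, -0.7, 0.6]
width: 1.002
grip_force: 0.0
```

Run:
```python
from h import *
rel([(.36,.26,.19,0),(.40,.22,.19,-20)])
```

```text
t 8.07 tcp [ 0.5948 -0.1355  0.1956] yaw -16.4 w 1.002 q [-0.26  0.16  1.79 -0.    1.18  0.02] F [-0.7 -0.7  0.6]
dx dy dz roll [ 0.313  -0.3372  0.0024] -16.4
dx dy dz roll [ 0.2859 -0.2875  0.0029] 3.6
```

Request:
step_arm([
  {"fingers":-1,"dx":0.286,"dy":-0.288,"dz":0,"roll":0},
  {"fingers":-1,"dx":0.286,"dy":-0.288,"dz":0,"roll":0},
  {"fingers":-1,"dx":0.286,"dy":-0.288,"dz":0,"roll":0},
  {"fingers":-1,"dx":0.286,"dy":-0.288,"dz":0,"roll":0},
  {"fingers":-1,"dx":0.286,"dy":-0.288,"dz":0,"roll":0},
  {"fingers":-1,"dx":0.286,"dy":-0.288,"dz":0,"roll":0},
  {"fingers":-1,"dx":0.286,"dy":-0.288,"dz":0,"roll":0},
  {"fingers":-1,"dx":0.286,"dy":-0.288,"dz":0,"roll":0},
])

```text
time: 9.07
tool_pos: [0.3946, 0.2223, 0.1891]
tcp_rot: [-2.512, -1.886, 0.003]
wrist_force: [-0.5, -0.1, 1.0]
width: 1.002
grip_force: 0.0
```

Run:
```python
from h import *
np.set_printoptions(precision=4,suppress=True)
rel([]);lamp("m4")
b=cv2.imread("pics/m4_top.png")[140:215,300:420];cv2.imwrite("pics/m4.png",cv2.resize(b,None,fx=6.6,fy=6.6,interpolation=cv2.INTER_CUBIC))
# lens circle from pixel masks, both cams
for n in("top","side"):
    d=read_camera(n)[1];W=world(n,d);x,y,z=W[...,0],W[...,1],W[...,2]
    l=(d>0)&(z>.06)&(z<.09)&(np.hypot(x-.568,y+.19)<.06)
    L=W[l][:,:2];k=np.hypot(*(L-[.5685,-.19]).T)<.055
    # drop arm: points toward foot beyond 46mm from provisional centre
    c=np.array([.5685,-.19])
    for _ in range(20):
        q=L[np.hypot(*(L-c).T)<.047];c,r=circ(q,0)
    print(n,"lens",c,r,q.mean(0),len(q))
```

```text
t 9.07 tcp [0.3946 0.2223 0.1891] yaw -16.2 w 1.002 q [ 0.46 -0.13  2.1   0.    1.17  0.74] F [-0.5 -0.1  1. ]
top foot [ 0.6209 -0.0102] 1029 lens raw [ 0.5683 -0.1925] [ 0.5686 -0.1938] [0.087 0.089] 915
side foot [ 0.6189 -0.0122] 527 lens raw [ 0.5656 -0.1972] [ 0.5663 -0.1956] [0.087 0.088] 673
top lens [ 0.5693 -0.1903] 0.04655775800347328 [ 0.5684 -0.192 ] 922
side lens [ 0.5684 -0.1901] 0.04700512811541557 [ 0.566  -0.1949] 657
```

View pics/m4.png

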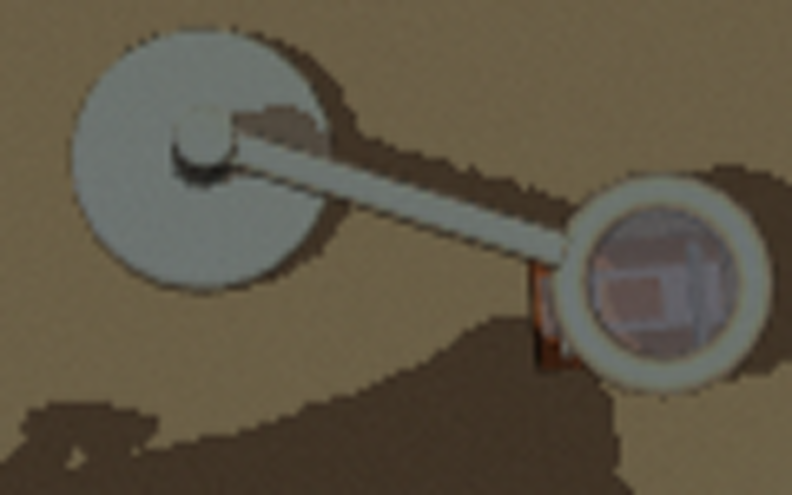

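From the top, the ring centre is at crop (662,284) with the amber specimen near (634,300), but the slide is lower, so that gap is mostly parallax. I'll compute it precisely with both cameras.

Run:
```python
from h import *
from scipy.optimize import least_squares
np.set_printoptions(precision=4,suppress=True)
for n,R in(("top",(370,165,420,205)),("side",(325,228,372,270))):
    im=cv2.imread(f"pics/{n}0.png");hsv=cv2.cvtColor(im,cv2.COLOR_BGR2HSV)[R[1]:R[3],R[0]:R[2]]
    bg=np.median(im[R[1]:R[3],R[0]:R[2]].reshape(-1,3),0);crop=im[R[1]:R[3],R[0]:R[2]].astype(int)
    m=((hsv[...,0]<12)&(hsv[...,1]>130)).astype(np.uint8)
    rect=cv2.minAreaRect(cv2.findNonZero(m)); pts=plane(n,cv2.findNonZero(m)[:,0]+np.array(R[:2]),.012)
    r2=cv2.minAreaRect(pts.astype(np.float32));print(n,"block",np.array(r2[0]),r2[1],r2[2])
    # amber patch: component nearest centre
    k,lab,st,ce=cv2.connectedComponentsWithStats(m); print([ (st[i,4],ce[i].round(1),plane(n,[ce[i]+R[:2]],.014)[0]) for i in range(1,k) if st[i,4]>8])
for tag in("0","4"):
  for n in("top","side"):
    im=cv2.imread(f"pics/{n}0.png" if tag=="0" else f"pics/m4_{n}.png")
    # fit ring outline: maximise edge contrast of projected circle at z=.078 / r=.045
    c=calibration(n);K=np.array(c["intrinsics"]);T=np.array(c["world_to_cam"])
    g=cv2.GaussianBlur(im,(0,0),.7).astype(np.float32).sum(2)
    th=np.linspace(0,2*np.pi,120)
    def samp(cx,cy,r,z):
        P=np.c_[cx+r*np.cos(th),cy+r*np.sin(th),np.full(120,z),np.ones(120)]@T.T
        uv=cv2.projectPoints(np.c_[P[:,0],-P[:,1],-P[:,2]],np.zeros(3),np.zeros(3),K,np.array([c["k1"],0,0,0.]))[0][:,0].astype(np.float32)
        return cv2.remap(g,uv[:,:1],uv[:,1:],cv2.INTER_LINEAR)[:,0]
    c0=(.4325,-.0235) if tag=="0" else (.5685,-.1925)
    best=max(((np.median(samp(x,y,.041,.078))+np.mean(samp(x,y,.041,.078))-np.mean(samp(x,y,.0485,.078)),x,y) for x in c0[0]+np.arange(-.01,.0101,.0005) for y in c0[1]+np.arange(-.01,.0101,.0005)))
    print(tag,n,"lens",np.array(best))
```

```text
top block [ 0.5678 -0.1902] (0.05038075894117355, 0.07878228276968002) 6.620342254638672
[(np.int32(70), array([24.8, 13.1]), array([ 0.5867, -0.1902])), (np.int32(10), array([37. , 11.7]), array([ 0.5916, -0.2237])), (np.int32(18), array([11.8, 14.1]), array([ 0.5831, -0.1543])), (np.int32(102), array([24.5, 26.8]), array([ 0.5488, -0.19  ]))]
side block [ 0.5658 -0.201 ] (0.04650289565324783, 0.060103219002485275) 7.226699352264404
[(np.int32(36), array([16.3, 22.4]), array([ 0.5461, -0.1943])), (np.int32(9), array([29.4, 19.4]), array([ 0.5852, -0.1933]))]
0 top lens [335.8915   0.436   -0.0205]
0 side lens [536.6962   0.43    -0.0225]
4 top lens [388.0344   0.568   -0.19  ]
4 side lens [562.7383   0.5655  -0.1925]
```

Within each camera, the lens and slide centres agree to within about 3 mm (top: lens (0.568,-0.190), slide (0.568,-0.190); side: lens (0.566,-0.193), slide (0.566,-0.194)). The foot shifted about 5 mm, the gripper is clear, and the mug and book were never approached. Handing in.

```bash
python3 -c "
from workcell import *
print(finish_job())"
```

```text
the job is handed in; nothing more can be done
None
```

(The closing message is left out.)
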